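Seat a survey battery pack in its tilted charging dock and lock it

TASK

Put the yellow battery pack, contact end first, into the pocket of the charging dock, lowering it gently all the way home instead of dropping it in. Then swing the red-tipped locking lever fully shut over the pack so that it lies across its top. Leave the flask, the cup and the phone where they are.

Things in the scene. Friction and masses are not known exactly. Their poses are not given: they have to be found in the camera images.
- pack: Loose battery pack, a yellow block with a black band, about 0.3 to 0.5 kg, 70 x 44 x 90 mm (own x, y, z), standing upright on the table on its contact end. Origin: centre of its underside (contact end); z up towards its plain top end. Grip it across its 44 mm sides (own y) near the top. It fits the pocket either way round (half turn about z).
- dock: Charging dock, fixed to the table; black base 190 x 130 x 14 mm, base centre 10 mm towards own +x from the origin. Origin: on the table; z up. Own -x is its front, the side to which the pocket leans (roughly towards the robot).
- pocket: Grey socket block of the dock, leaning 25 deg from vertical to the dock's front. Origin: centre of the pocket floor, 45 mm above the table, 20 mm from the dock's origin along its +x. z: out of the pocket along the insertion axis; y level across the dock; x up the slope, away from the front. A seated pack has its origin here, z along this z, its 70 mm width along x, and stands 40 mm out.
- pocket_mouth (a point): Centre of the pocket mouth, 50 mm out from the pocket floor along the pocket's z. The pocket is 75 x 49 mm (pocket x, y), 50 mm deep, lined with slippery plastic, its mouth flared all round over the top 10 mm (to 87 x 61 at the mouth); the block around it is 96 x 70 mm.
- lever_hinge (a point): Point on the lever's hinge axis, fixed on the dock at x 60, y 0, z 98 mm in the pocket's frame; axis parallel to the pocket's y. It sits on a post behind the pocket (pocket frame x 48 to 72, y -20 to 20, top at z 108 mm).
- lever (a joint): Locking lever angle, rad. 0: shut, lying along the pocket's -x, 3 mm above a seated pack (it cannot shut on a pack not home). Grows as it swings up and back: 1.57 along the pocket's z, 2.01 straight up, stop 2.4; starts at 1.95 to 2.3. Stiff, stays where left; about 1 N at the end moves it. Steel bar 24 mm wide, 10 thick, 125 long from the hinge; its outer 30 mm is a red end 34 wide, 16 thick.
- lever_grip (a point): Middle of the back (upper, when shut) face of the lever's red end, 110 mm from the hinge along the lever and 10 mm above the lever's midline: the place to push it shut from behind, forwards and down.
- flask: Bystander: orange drinking flask with white cap, 80 mm diameter, 200 mm high, standing; origin at the centre of its underside.
- cup: Bystander: teal cup, 72 mm across, 100 mm high; origin at the centre of its underside.
- phone: Bystander: phone in a yellow case lying flat, 75 x 150 x 10 mm; origin at the centre of its underside.
Mind the look-alikes: they are no part of the job. Of the things that look like the pack, the larger one is meant.

How it is judged (in metres and radians):
On the way:
1. the pack stands fully home in the pocket (x of pack in the frame of pocket between -0.005 and 0.005 m and y of pack in the frame of pocket between -0.005 and 0.005 m and z of pack in the frame of pocket below 0.004 m and angle between the z axis of pack and the z axis of pocket, either way round below 0.08 rad), for 0.2 s.
At the end, for the whole second after the job is handed in: The pack is fully home in the pocket (its foot within 4 mm of the floor along the insertion axis, within 5 mm sideways, square within about 4.5 degrees), at rest, and the lever is shut over it (under 0.1 rad) (all of step 1 and value of joint lever below 0.1 rad and linear speed of pack below 0.02 m/s); the robot touches nothing.
It fails at once if flask moved by more than 30 mm (distance of flask from where it was at the start of the episode above 0.03 m).
It fails at once if cup moved by more than 30 mm (distance of cup from where it was at the start of the episode above 0.03 m).
It fails at once if phone moved by more than 30 mm (distance of phone from where it was at the start of the episode above 0.03 m).
It fails at once if the pack falls or is rammed into the pocket (faster than 0.5 m/s inside it) (distance between pack and pocket below 0.05 m and z of pack in the frame of pocket below 0.045 m and linear speed of pack above 0.5 m/s).
It also fails if it takes over 72 s, if anything falls off the work surface, if the arm or the gripper's body presses on something with over 40 N, if the wrist force passes 120 N, or if a joint passes its speed limit or range.

ROBOT

A 6-joint arm with a two-finger parallel gripper is mounted at the origin on the work surface. World frame = base frame: x ahead of the robot, y to its left, z up, the work surface at z = 0. Lengths are in mm, angles in rad, forces in N, time in s.
With the tool pointing down it reaches from about 275 to 750 mm from the base axis. Payload 10.2 kg.
Tool frame: the origin (TCP) lies between the finger pads; the fingertips stand 8 mm ahead of it and the grasp point (between the pads) lies 11 mm behind it; z points along the fingers, y is the line along which they close (so a half turn about z gives the same grasp; the last joint's range is limited). The gripper opens to 85 mm and grips with 20 to 120 N. Pads are 22 mm wide; open, the fingers measure 114 mm over their backs; the gripper's body (76 mm by 85 mm) begins 54 mm behind the grasp point. The pads swing forward as they close: fully open they stand 13 mm farther back than shut.
Start: joints at [0.897, 0.313, 1.498, -0, 1.331, -0.223], TCP at [228.748, 472.552, 239.294] pointing down, gripper open.
Joint ranges: [-2.94, 2.94], [-0.97, 2.17], [0.19, 2.56], [-1.23, 4.37], [0.02, 3.11], [-2.88, 2.88]. Speed limits (rad/s): [2.39, 2.39, 3.01, 3.14, 3.14, 3.14].

INTERFACE

Orientations are given as a unit quaternion [w, x, y, z].
In Python, from rig import * gives the robot as it stands.
- The arm moves only by the shell command python3 -m handwheel 'ROWS' [FORCE]. ROWS is JSON, a list that holds one entry, the list of rows, each a list of 7 numbers: the shift along the world's x, y, z in mm, then the turn, a rotation vector about the world's x, y, z in degrees, then the opening, from -1 (shut) to 1 (fully open). A call has 1 to 8 rows; each row shifts and turns the commanded pose from where the row before left it; what a row does not reach is not made up. A row lasts 1/8 s, in which the tool goes at most 62.5 mm and 10.7 degrees, less where a joint would pass 70% of its speed; a pose out of reach is approached as far as the arm can. A call is refused whole if a number of a shift passes 62.5 or a number of a turn 10.7, either way. A call with a gripper value outside its range is refused whole. The fingers move at their own pace and stop on an object; FORCE is the grip in N (left out, the last holds). Time passes only in rows, so rows that do not move let the fingers close. It gives the time, the measured TCP pose, the force, the opening and the grip force at its end, in the units of the state.
- sense(): the state, without advancing time (a new reading comes with each control period).
- capture(name): name is "side" or "top"; returns a dict with "image" (400x640x3 uint8, red, green, blue), "fx", "fy", "cx", "cy" (pixels), "rvec" (rotation vector, rad) and "tvec" (3), from world to camera coordinates, as OpenCV has them. Camera axes: x right, y down, z forward; pixel columns grow to the right and rows downward; lengths in mm; the calibration is good to about 2 mm. A picture is of the moment at which its call begins. There is no depth.
- finish_job(): hands the job in; it is judged then, once.
The state is a dict: "time_s": time; "joints": joint angles; "dq": joint speeds; "tau": joint torques, N m; "eef_pos": TCP position; "ee_rot": TCP orientation; "force": force on the tool from outside, world axes, zero at the start; "wrist_torque": the same for the moment, N m; "grip_width": opening from 0.0 (shut) to 1.0 (fully open); "grip_force": force on a finger pad.
Only numpy, scipy, OpenCV 4.12 (cv2) and the standard library are available. Lean on these libraries where they do the work, as an engineer would, in place of code of your own. Each camera call takes 0.05 s, during which the arm holds its last target. There are 200 camera calls.

## Working session

There is one attempt and no reset: what is moved stays moved. The work goes in short steps, Python scripts to look and compute and a shell command to move; the robot and the scene stay as the last step left them, time stands still between calls to the robot, and variables do not carry over. Pictures are saved under pics/ and viewed, at most 10 in all, crops included, and the job is handed in when it is done.

```bash
ls; mkdir -p pics
python3 - <<'E'
from rig import *
import cv2,json,pickle
d={n:capture(n) for n in("side","top")}
pickle.dump(d,open("cap0.pkl","wb"))
for n in d:
    cv2.imwrite(f"pics/{n}0.png",cv2.cvtColor(d[n]["image"],cv2.COLOR_RGB2BGR))
    print(n,{k:v for k,v in d[n].items() if k!="image"})
s=sense();print(s["time_s"],s["eef_pos"],s["ee_rot"],s["force"])
E
```

```text
pics
side {'fx': 473.4353503089141, 'fy': 473.4353503089141, 'cx': 315.7948830212161, 'cy': 207.9156533103374, 'rvec': array([ 2.18047479, -0.82167359,  0.38775245]), 'tvec': array([-452.97324381,  301.16056751,  998.08237692])}
top {'fx': 395.00592212663975, 'fy': 395.00592212663975, 'cx': 329.8397923138038, 'cy': 202.88815925462035, 'rvec': array([ 2.14581281, -2.16098428,  0.07403385]), 'tvec': array([ -32.50232321,  558.38873354, 1218.30426236])}
0.1 [228.6189959  472.37982691 238.80944224] [-2.40036825e-04  2.23505589e-01  9.74702487e-01 -5.05073717e-04] [ 0.7089742  -0.21126722 -0.15737223]
```

View pics/side0.png

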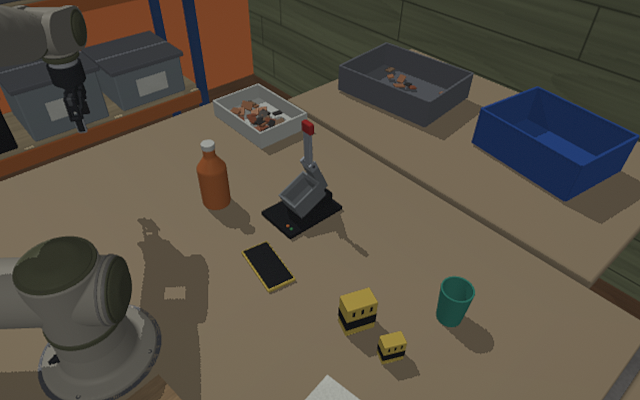

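View pics/top0.png

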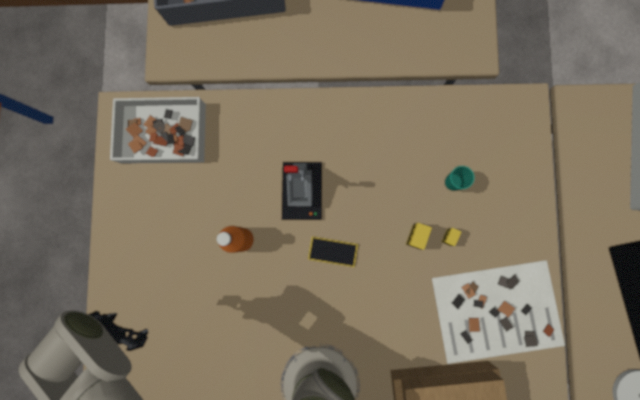

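Side view: dock about (300,205), lever tip (308,127), pack (358,310), look-alike (392,346), phone (268,265), flask (213,180), cup (455,300). Top view: dock (302,190), pack (420,236), small one (453,237), red tip (291,169).

```bash
cat > h.py <<'E'
import numpy as np,cv2,pickle
from scipy.spatial.transform import Rotation as R
def cam(c):
    K=np.array([[c["fx"],0,c["cx"]],[0,c["fy"],c["cy"]],[0,0,1]]);Rm=cv2.Rodrigues(c["rvec"])[0];t=np.asarray(c["tvec"],float).reshape(3)
    return K,Rm,t
def ray(c,p):
    K,Rm,t=cam(c);d=Rm.T@np.linalg.solve(K,[p[0],p[1],1]);return -Rm.T@t,d/np.linalg.norm(d)
def onz(c,p,z):
    o,d=ray(c,p);return o+d*(z-o[2])/d[2]
def tri(c1,p1,c2,p2):
    a,u=ray(c1,p1);b,v=ray(c2,p2)
    s=np.linalg.lstsq(np.c_[u,-v],b-a,rcond=None)[0];P,Q=a+u*s[0],b+v*s[1];return (P+Q)/2,np.linalg.norm(P-Q)
def proj(c,X):
    K,Rm,t=cam(c);return cv2.projectPoints(np.atleast_2d(X).astype(float),Rm,t,K,None)[0][:,0]
def crop(img,x,y,w,h,k):
    return cv2.resize(cv2.cvtColor(img[y:y+h,x:x+w],cv2.COLOR_RGB2BGR),None,fx=k,fy=k,interpolation=cv2.INTER_CUBIC)
E
python3 - <<'E'
from h import *
d=pickle.load(open("cap0.pkl","rb"));S,T=d["side"],d["top"]
m=np.zeros((600,800,3),np.uint8)
m[:300,:400]=crop(T["image"],400,215,80,60,5);m[:300,400:]=crop(S["image"],330,280,80,60,5)
m[300:,:400]=crop(T["image"],262,152,80,60,5);m[300:,400:]=crop(S["image"],240,112,120,90,400/120)[:300]
m=np.zeros((600,800,3),np.uint8)
m[:240,:320]=crop(T["image"],400,215,80,60,4);m[240:480,:320]=crop(S["image"],330,280,80,60,4)
m[:360,320:]=crop(T["image"],262,152,80,60,6);m[360:,320:]=0
cv2.imwrite("pics/m1.png",m)
cv2.imwrite("pics/m2.png",crop(S["image"],250,115,100,130,4.6)[:600])
for n,c in d.items():
    h=cv2.cvtColor(c["image"],cv2.COLOR_RGB2HSV)
    for nm,lo,hi in(("yel",(22,110,60),(34,255,255)),("red",(174,140,70),(180,255,255)),("red0",(0,190,70),(4,255,255))):
        k=cv2.inRange(h,lo,hi)
        for q in cv2.findContours(k,cv2.RETR_EXTERNAL,cv2.CHAIN_APPROX_NONE)[0]:
            if cv2.contourArea(q)>15: print(n,nm,cv2.contourArea(q),cv2.boundingRect(q),cv2.boxPoints(cv2.minAreaRect(q)).round(1).tolist())
E
```

```text
side yel 57.0 (377, 350, 26, 14) [[374.29998779296875, 361.20001220703125], [377.0, 350.0], [402.5, 356.1000061035156], [399.79998779296875, 367.29998779296875]]
side yel 482.5 (378, 331, 29, 25) [[376.1000061035156, 336.20001220703125], [403.1000061035156, 329.5], [408.1000061035156, 349.20001220703125], [381.0, 356.0]]
side yel 146.0 (338, 317, 37, 19) [[335.70001220703125, 333.70001220703125], [338.0, 317.0], [374.29998779296875, 322.0], [372.0, 338.70001220703125]]
side yel 918.5 (339, 287, 39, 36) [[335.3999938964844, 296.79998779296875], [372.0, 285.20001220703125], [380.5, 311.8999938964844], [344.0, 323.6000061035156]]
side yel 1374.0 (241, 241, 54, 52) [[240.5, 252.0], [265.5, 235.0], [295.3999938964844, 279.1000061035156], [270.3999938964844, 296.0]]
top yel 1069.5 (308, 237, 51, 30) [[307.1000061035156, 259.20001220703125], [311.1000061035156, 235.6999969482422], [358.3999938964844, 243.60000610351562], [354.5, 267.1000061035156]]
top yel 229.0 (442, 228, 20, 18) [[440.8999938964844, 241.39999389648438], [448.20001220703125, 225.0], [462.1000061035156, 231.10000610351562], [454.79998779296875, 247.60000610351562]]
top yel 443.5 (407, 223, 25, 27) [[405.5, 244.0], [414.1000061035156, 220.1999969482422], [432.6000061035156, 226.89999389648438], [423.8999938964844, 250.6999969482422]]
top red0 43.5 (285, 166, 12, 6) [[285.0, 166.0], [296.0, 166.0], [296.0, 171.0], [285.0, 171.0]]
```

View pics/m1.png

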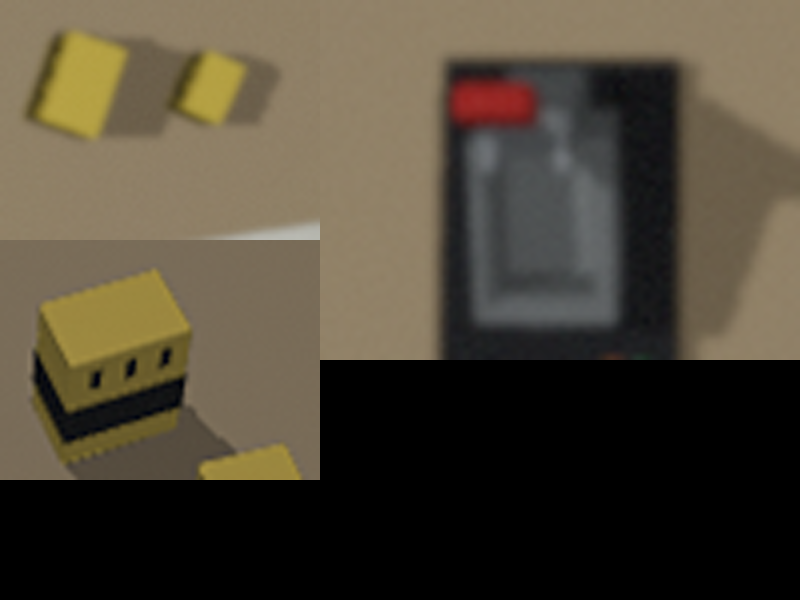

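View pics/m2.png

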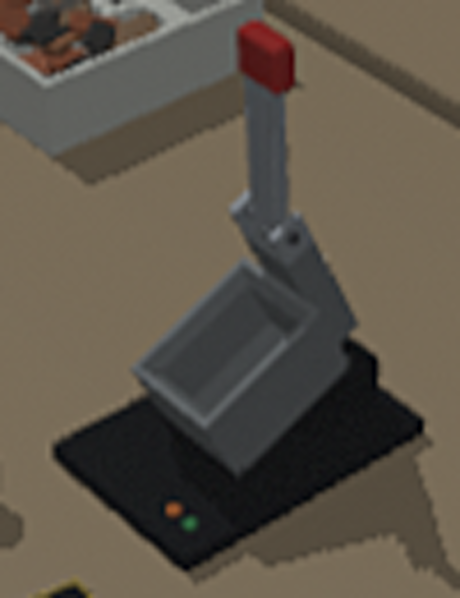

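Mosaic: pack top-face corners and side-view ones are clear (top ≈(416,222),(432,227),(425,249),(409,243)). Dock close-up: base corners at crop (55,448),(188,568),(423,428); rim corners (133,370),(207,425),(318,315),(243,262).

Run:
```python
from h import *
np.set_printoptions(precision=1,suppress=True)
d=pickle.load(open("cap0.pkl","rb"));S,T=d["side"],d["top"]
f=lambda p,k,o:[(p[0]+.5)/k-.5+o[0],(p[1]+.5)/k-.5+o[1]]
print("camS",ray(S,(0,0))[0],"camT",ray(T,(0,0))[0])
tp=[f(p,4,(400,215)) for p in((66,30),(129,50),(101,139),(38,115))]
sp=[f((x,y-240),4,(330,280)) for x,y in((38,303),(155,270),(190,328),(70,367))]
# match by projecting top corners at z=90 to side
for p in tp:
    X=onz(T,p,90);print("pack T z90",X,"->side",proj(S,X))
for p in sp: print("pack S z90",onz(S,p,90),p)
for x,y in((68,462),(177,425)):print("S foot z0",onz(S,f((x,y-240),4,(330,280)),0))
A=np.array(tp);B=np.array(sp)
for i,p in enumerate(tp):
    q=min(sp,key=lambda q:np.linalg.norm(proj(S,onz(T,p,90))[0]-q));print("tri",tri(T,p,S,q))
g=lambda p:f(p,4.6,(250,115))
print("base side z14",*[onz(S,g(p),14) for p in((55,445),(188,560),(423,420))])
k=cv2.inRange(T["image"],(0,0,0),(45,45,45))[150:230,270:335]
n,l,st,_=cv2.connectedComponentsWithStats(k);i=1+st[1:,4].argmax();c=cv2.findContours((l==i).astype(np.uint8),0,1)[0][0]+np.array([270,150])
b=cv2.boxPoints(cv2.minAreaRect(c));print("base top z14",b,[onz(T,p,14) for p in b])
h=lambda p:f((p[0]-320,p[1]),6,(262,152))
for n,a,s in(("FL",(474,325),(133,370)),("FR",(620,325),(207,425)),("BR",(620,110),(318,315)),):
    print("rim",n,*tri(T,h(a),S,g(s)))
print("red",*tri(T,h((493,102)),S,g((266,56))))
```

```text
camS [ -33.8 -699.3  895.5] camT [ 431.5  -77.1 1266.9]
pack T z90 [ 492.3 -293.7   90. ] ->side [[367.2 285.7]]
pack T z90 [ 477.2 -339.5   90. ] ->side [[378.1 302.5]]
pack T z90 [ 412.1 -317.1   90. ] ->side [[348.4 312.7]]
pack T z90 [ 429.9 -271.5   90. ] ->side [[339.3 294.7]]
pack S z90 [ 428.4 -272.5   90. ] [339.125, 295.375]
pack S z90 [ 491.4 -298.    90. ] [368.375, 287.125]
pack S z90 [ 477.3 -336.7   90. ] [377.125, 301.625]
pack S z90 [ 412.4 -312.9   90. ] [347.125, 311.375]
S foot z0 [ 417.4 -313.8    0. ]
S foot z0 [ 479.9 -336.8    0. ]
tri (array([ 493.3, -295.2,   85.7]), np.float64(2.0897847776371146))
tri (array([ 476.5, -338.3,   92.5]), np.float64(1.8023201294633777))
tri (array([ 411.2, -315.5,   93.9]), np.float64(2.3658148279094218))
tri (array([ 429.7, -271.7,   88.1]), np.float64(0.5064566089357861))
base side z14 [510.4 118.2  14. ] [509.1  -9.4  14. ] [694.4 -10.1  14. ]
base top z14 [[283. 163.]
 [320. 163.]
 [320. 218.]
 [283. 218.]] [array([690.6, 115. ,  14. ]), array([689.2,  -4.9,  14. ]), array([511.5,  -4.4,  14. ]), array([512.4, 113.8,  14. ])]
rim FL [548.2  91.   69.6] 4.897764120316892
rim FR [545.3  16.9  78. ] 1.4110124270705253
rim BR [643.3  19.9 105.7] 15.942141637412435
red [623.2  56.2 270.1] 0.8133376266609271
```

```bash
python3 -m handwheel '[[[16,-55,0,0,0,1,1],[16,-55,0,0,0,1,1],[16,-55,0,0,0,1,1],[16,-55,0,0,0,1,1],[16,-55,0,0,0,1,1],[16,-55,0,0,0,0.5,1],[16,-55,0,0,0,0,1],[16,-55,0,0,0,0,1]]]' 40; python3 -m handwheel '[[[16,-55,0,0,0,0,1],[16,-55,0,0,0,0,1],[16,-55,0,0,0,0,1],[16,-55,-10,0,0,0,1],[16,-55,-20,0,0,0,1],[16,-55,-20,0,0,0,1],[0,-8,0,0,0,0,1],[0,0,0,0,0,0,1]]]'
```

```text
time_s: 1.1
eef_pos: [356.8, 30.7, 239.3]
ee_rot: [0.0, 0.177, 0.984, 0.0]
force: [1.7, 0.1, 0.0]
grip_width: 0.999
grip_force: 0.0
time_s: 2.1
eef_pos: [452.5, -305.2, 189.2]
ee_rot: [-0.0, 0.177, 0.984, 0.0]
force: [0.1, -0.2, 0.2]
grip_width: 1.002
grip_force: 0.0
```

```bash
python3 -m handwheel '[[[0,0,-40,0,0,0,1],[0,0,-40,0,0,0,1],[0,0,-30,0,0,0,1],[0,0,-12,0,0,0,1],[0,0,0,0,0,0,1]]]' ; python3 -m handwheel '[[[0,0,0,0,0,0,-1],[0,0,0,0,0,0,-1],[0,0,0,0,0,0,-1],[0,0,0,0,0,0,-1],[0,0,0,0,0,0,-1],[0,0,0,0,0,0,-1]]]' 50
```

```text
time_s: 2.72
eef_pos: [453.0, -304.9, 68.0]
ee_rot: [0.0, 0.176, 0.984, -0.0]
force: [1.1, -0.6, -0.1]
grip_width: 0.997
grip_force: 0.0
time_s: 3.48
eef_pos: [453.0, -305.6, 68.3]
ee_rot: [0.001, 0.176, 0.984, -0.0]
force: [-1.1, 1.9, 6.2]
grip_width: 0.51
grip_force: 50.9
```

```bash
python3 -m handwheel '[[[0,0,20,0,0,0,-1],[0,0,50,0,0,0,-1],[0,0,50,0,0,0,-1],[0,0,45,0,0,0,-1]]]' 60; python3 -m handwheel '[[[12,45,0,0,0,4,-1],[12,45,0,0,0,4,-1],[12,45,0,0,0,4,-1],[12,45,0,0,0,4,-1],[12,45,0,0,0,4.4,-1],[12,45,0,0,-6,0,-1],[12,45,0,0,-6,0,-1],[10,40,0,0,-6,0,-1]]]' ; python3 -m handwheel '[[[0,3,0,0,-6,0,-1],[0,1,0,0,-1,0,-1],[0,0,0,0,0,0,-1]]]'
python3 - <<'E'
from h import *
from rig import *
d={n:capture(n) for n in("side","top")}
pickle.dump(d,open("cap1.pkl","wb"));S,T=d["side"],d["top"]
s=sense();print(R.from_quat(np.roll(s["ee_rot"],-1)).as_matrix().round(3),s["eef_pos"])
m=np.zeros((600,800,3),np.uint8)
m[:,:400]=crop(S["image"],250,80,100,150,4);m[:400,400:]=crop(T["image"],260,145,80,80,5)
cv2.imwrite("pics/m3.png",m)
E
```

```text
time_s: 3.98
eef_pos: [452.5, -305.2, 233.8]
ee_rot: [-0.0, 0.177, 0.984, 0.0]
force: [0.8, -0.4, -4.6]
grip_width: 0.504
grip_force: 62.7
time_s: 4.97
eef_pos: [546.5, 51.2, 231.9]
ee_rot: [0.157, -0.001, 0.988, 0.0]
force: [0.1, 0.2, -4.0]
grip_width: 0.504
grip_force: 62.9
time_s: 5.35
eef_pos: [546.6, 53.2, 232.2]
ee_rot: [0.215, -0.0, 0.977, -0.0]
force: [0.2, -0.6, -4.1]
grip_width: 0.511
grip_force: 63.3
[[-0.907 -0.     0.422]
 [-0.     1.    -0.   ]
 [-0.422 -0.001 -0.907]] [547.07003863  52.95259159 232.33769196]
```

View pics/m3.png

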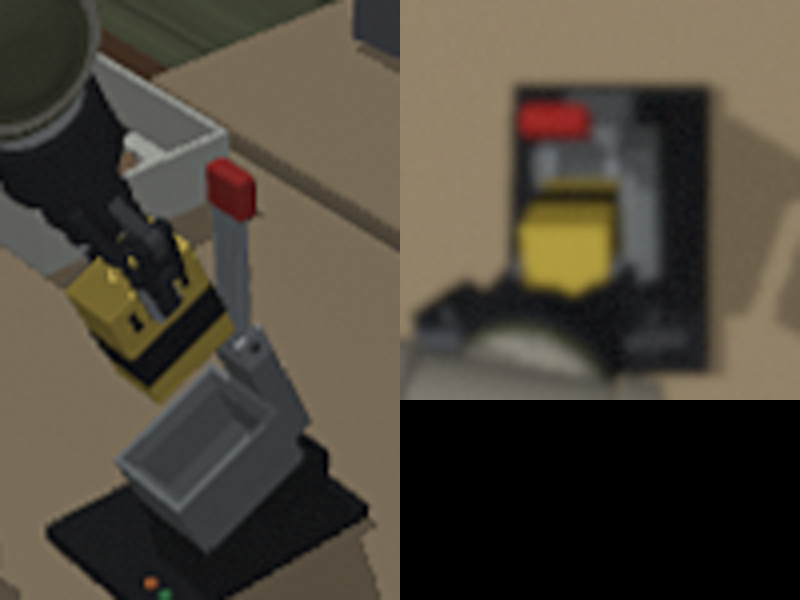

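The side view shows the pack held square in the jaws, foot corner (152,398) above the rim (120,462)-(270,405); top view shows the lever tip still up at (554,120).

```bash
python3 -m handwheel '[[[-9,1,-4,0,0,0,-1],[-10,0.6,-5,0,0,0,-1],[10,0,-22,0,0,0,-1],[10,0,-22,0,0,0,-1],[9,0,-18,0,0,0,-1],[0,0,0,0,0,0,-1],[0,0,0,0,0,0,-1]]]'
python3 - <<'E'
from h import *
from rig import *
d={n:capture(n) for n in("side","top")}
pickle.dump(d,open("cap2.pkl","wb"));S,T=d["side"],d["top"]
s=sense();p=s["eef_pos"]
Z=np.array([-.4226,0,.9063]);X=np.array([.9063,0,.4226]);F=np.array([611.5,54.6,45])
v=np.array(p)-F;print(p,v@X,v[1],v@Z,s["force"])
c=crop(S["image"],260,140,80,80,7)
g=lambda q:tuple(int(round((a-o+.5)*7-.5)) for a,o in zip(q,(260,140)))
for q in proj(S,[F+x*X+y*np.array([0,1,0])+50*Z for x in(-48,48) for y in(-35,35)]): cv2.circle(c,g(q),3,(0,0,255),1)
P=np.array(p)-68*Z
for q in proj(S,[P+x*X+y*np.array([0,1,0]) for x in(-35,35) for y in(-22,22)]): cv2.circle(c,g(q),3,(255,0,0),1)
cv2.imwrite("pics/m4.png",c)
E
```

```text
time_s: 6.32
eef_pos: [556.6, 55.2, 162.0]
ee_rot: [0.217, -0.001, 0.976, -0.0]
force: [0.2, 0.7, -3.6]
grip_width: 0.504
grip_force: 63.2
[556.74735671  55.13886655 162.27859482] -0.06038644168509677 0.5388665451529988 129.42805754174958 [-0.05783644 -0.05370096 -4.42104883]
```

View pics/m4.png

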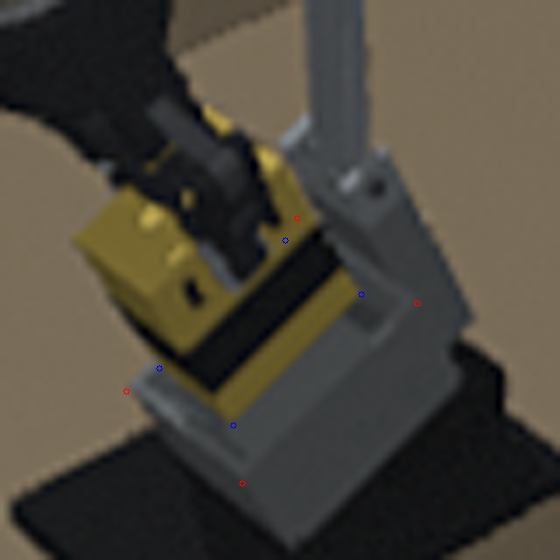

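Foot (233,420) and rim corners (240,478),(418,298) carry the same ~0.7 px bias against prediction, so pack and pocket are aligned to about 1 mm; insert.

```bash
python3 -m handwheel '[[[3.4,-0.3,-7.2,0,0,0,-1],[3.4,0,-7.2,0,0,0,-1],[2.1,0,-4.5,0,0,0,-1],[2.1,0,-4.5,0,0,0,-1],[0,0,0,0,0,0,-1]]]';  python3 -m handwheel '[[[2.1,0,-4.5,0,0,0,-1],[2.1,0,-4.5,0,0,0,-1],[0,0,0,0,0,0,-1]]]'
```

```text
time_s: 7.05
eef_pos: [567.7, 54.9, 137.4]
ee_rot: [0.216, -0.001, 0.976, -0.0]
force: [-0.5, 0.4, -4.4]
grip_width: 0.505
grip_force: 63.4
time_s: 7.42
eef_pos: [571.9, 54.9, 128.4]
ee_rot: [0.216, -0.001, 0.976, -0.0]
force: [-0.2, 0.7, -3.7]
grip_width: 0.502
grip_force: 63.4
```

```bash
python3 -m handwheel '[[[2.1,0,-4.5,0,0,0,-1],[2.1,0,-4.5,0,0,0,-1],[0,0,0,0,0,0,-1]]]';  python3 -m handwheel '[[[2.1,0,-4.5,0,0,0,-1],[1.3,0,-2.7,0,0,0,-1],[0,0,0,0,0,0,-1]]]'
```

```text
time_s: 7.8
eef_pos: [576.1, 54.9, 119.4]
ee_rot: [0.216, -0.001, 0.976, -0.0]
force: [-0.1, -0.3, -4.2]
grip_width: 0.505
grip_force: 63.4
time_s: 8.18
eef_pos: [579.5, 54.8, 112.4]
ee_rot: [0.216, -0.001, 0.976, -0.0]
force: [0.4, 0.2, -5.0]
grip_width: 0.507
grip_force: 63.4
```

```bash
python3 -m handwheel '[[[0.8,0,-1.8,0,0,0,-1],[0.8,0,-1.8,0,0,0,-1],[0,0,0,0,0,0,-1]]]';  python3 -m handwheel '[[[0.4,0,-0.9,0,0,0,-1],[0.4,0,-0.9,0,0,0,-1],[0,0,0,0,0,0,-1]]]'; python3 -m handwheel '[[[0.4,0,-0.9,0,0,0,-1],[0,0,0,0,0,0,-1]]]'
```

```text
time_s: 8.55
eef_pos: [581.1, 54.9, 109.0]
ee_rot: [0.216, -0.001, 0.976, -0.0]
force: [0.1, 0.1, -4.1]
grip_width: 0.501
grip_force: 63.4
time_s: 8.93
eef_pos: [581.9, 54.9, 107.2]
ee_rot: [0.216, -0.001, 0.976, -0.0]
force: [-0.5, 0.7, -4.0]
grip_width: 0.504
grip_force: 63.4
time_s: 9.18
eef_pos: [582.3, 54.9, 106.6]
ee_rot: [0.217, -0.001, 0.976, -0.0]
force: [-2.8, -0.3, -0.3]
grip_width: 0.505
grip_force: 63.8
```

```bash
python3 -m handwheel '[[[0.4,0,-0.9,0,0,0,-1],[0,0,0,0,0,0,-1]]]'; python3 -m handwheel '[[[0.3,0,-0.6,0,0,0,-1],[0,0,0,0,0,0,-1]]]'
```

```text
time_s: 9.43
eef_pos: [582.4, 55.0, 106.5]
ee_rot: [0.217, -0.001, 0.976, -0.0]
force: [-13.9, -0.0, 12.6]
grip_width: 0.504
grip_force: 65.9
time_s: 9.68
eef_pos: [582.5, 55.0, 106.6]
ee_rot: [0.217, -0.001, 0.976, -0.0]
force: [-21.0, 0.3, 20.3]
grip_width: 0.503
grip_force: 67.3
```

```bash
python3 -m handwheel '[[[-0.8,0,0.8,0,0,0,-1],[0,0,0,0,0,0,-1]]]'; python3 -m handwheel '[[[0,0,0,0,0,0,0.5],[0,0,0,0,0,0,0.9],[0,0,0,0,0,0,0.9],[0,0,0,0,0,0,0.9]]]';  python3 -m handwheel '[[[-8,0,18,0,0,0,0.9],[-15,0,32,0,0,0,0.9],[-17,0,36,0,0,0,0.9],[-17,0,36,0,0,0,0.9],[-15,0,30,0,0,0,0.5],[0,0,0,0,0,0,-1]]]'
python3 - <<'E'
from h import *
from rig import *
d={n:capture(n) for n in("side","top")}
pickle.dump(d,open("cap3.pkl","wb"));S,T=d["side"],d["top"]
m=np.zeros((600,800,3),np.uint8)
m[:,:400]=crop(S["image"],250,80,100,150,4);m[:400,400:]=crop(T["image"],260,145,80,80,5)
Z=np.array([-.4226,0,.9063]);X=np.array([.9063,0,.4226]);F=np.array([611.5,54.6,45])
for z,x in((90,35),(50,48)):
  for q in proj(S,[F+a*X+b*np.array([0,1,0])*(22 if z==90 else 35)+z*Z for a in(-x,x) for b in(-1,1)]): cv2.circle(m,(int((q[0]-249.5)*4),int((q[1]-79.5)*4)),2,(0,0,255),1)
cv2.imwrite("pics/m5.png",m)
E
```

```text
time_s: 9.93
eef_pos: [582.3, 54.9, 106.5]
ee_rot: [0.217, -0.001, 0.976, -0.0]
force: [-8.9, 1.1, 7.8]
grip_width: 0.506
grip_force: 65.3
time_s: 10.42
eef_pos: [582.4, 54.8, 105.7]
ee_rot: [0.217, -0.001, 0.976, -0.0]
force: [1.0, -0.0, 0.6]
grip_width: 0.951
grip_force: 0.0
time_s: 11.18
eef_pos: [510.6, 54.8, 259.9]
ee_rot: [0.219, -0.001, 0.976, -0.0]
force: [0.4, 0.0, -0.9]
grip_width: 0.552
grip_force: 0.0
```

View pics/m5.png

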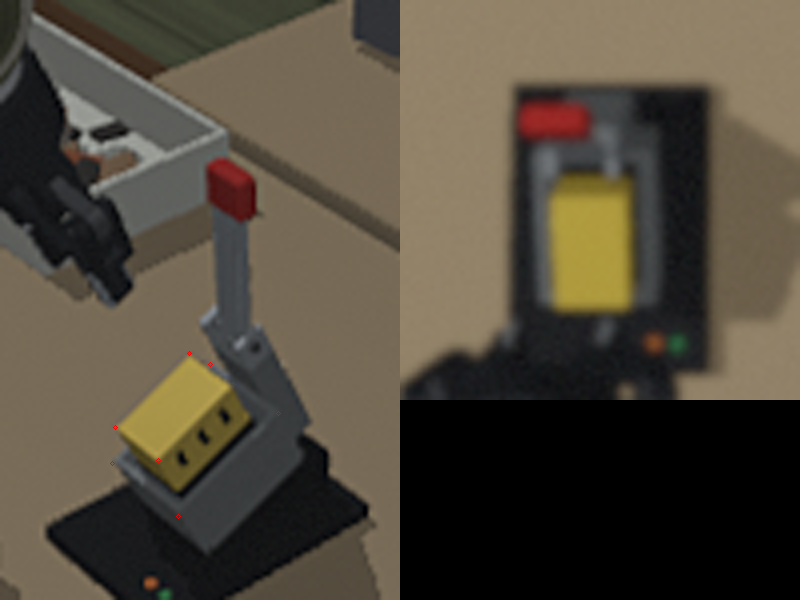

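Pack top corners (115,430),(190,355),(157,458),(235,388) coincide with the predicted seated ones: it is home. Now go over and behind the lever, jaws shut.

```bash
python3 -m handwheel '[[[0,0,35,0,8,0,-1],[0,0,40,0,8,0,-1],[20,0,15,0,9,0,-1],[55,0,0,0,0,0,-1],[55,0,0,0,0,0,-1],[45,0,0,0,0,0,-1],[9,0,0,0,0,0,-1],[0,0,0,0,0,0,-1]]]'; python3 -m handwheel '[[[0,0,-40,0,0,0,-1],[0,0,-30,0,0,0,-1],[0,0,-8,0,0,0,-1],[0,0,0,0,0,0,-1]]]'
```

```text
time_s: 12.28
eef_pos: [695.1, 54.7, 344.4]
ee_rot: [-0.002, -0.001, 1.0, 0.0]
force: [-0.6, -0.1, -0.6]
grip_width: 0.001
grip_force: 0.0
time_s: 12.78
eef_pos: [694.1, 54.9, 270.4]
ee_rot: [0.0, -0.001, 1.0, -0.0]
force: [-0.3, -1.2, 0.2]
grip_width: -0.003
grip_force: 0.0
```

Run:
```python
from h import *
from rig import *
H=np.array([624.5,159.2])
for a in np.arange(1.7,-.5,-.2):
    u=np.array([-np.cos(a),np.sin(a)]);n=np.array([np.sin(a),np.cos(a)])
    o=np.array([11 if a>.3 else 0 if a>-.2 else -11,8]);print(round(a,2),(H+105*u+8*n+o).round(1))
a=-.436;print(H+105*np.array([-np.cos(a),np.sin(a)])+8*np.array([np.sin(a),np.cos(a)])+[-11,8])
c=capture("side");s=sense();print(s["eef_pos"],s["force"])
m=np.hstack([crop(c["image"],250,60,100,150,4),crop(capture("top")["image"],260,145,80,120,5)[:600]])
cv2.imwrite("pics/m6.png",m)
```

```text
1.7 [657.  270.3]
1.5 [636.1 272.5]
1.3 [615.1 270.5]
1.1 [595.  264.4]
0.9 [576.5 254.4]
0.7 [560.3 241. ]
0.5 [547.2 224.6]
0.3 [537.6 205.9]
0.1 [520.8 185.6]
-0.1 [519.2 164.7]
-0.3 [510.8 143.8]
[514.94440477 130.10829407]
[694.40182817  54.82877149 271.11084251] [ 0.52598002  0.08516191 -0.06708926]
```

View pics/m6.png

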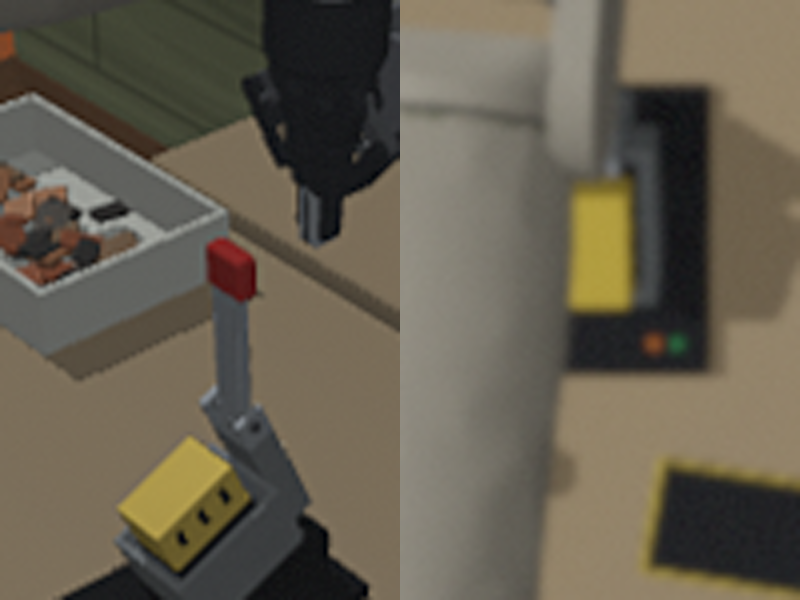

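Jaws (318,235) stand behind the red tip (232,270), pack still seated; push the lever along its arc.

```bash
python3 -m handwheel '[[[-20,0,0,0,0,0,-1],[-17,0,0,0,0,0,-1],[-21,0,1,0,0,0,-1],[-21,0,-2,0,0,0,-1],[-20,0,-6,0,0,0,-1],[-18,0,-10,0,0,0,-1],[-17,0,-13,0,0,0,-1],[-13,0,-16,0,0,0,-1]]]'; python3 -m handwheel '[[[-10,0,-19,0,0,0,-1],[-14,0,-20,0,0,0,-1],[-4,0,-21,0,0,0,-1],[-6,0,-20,0,0,0,-1],[0,0,0,0,0,0,-1]]]'
```

```text
time_s: 13.88
eef_pos: [547.4, 54.8, 225.1]
ee_rot: [0.002, -0.001, 1.0, -0.0]
force: [0.5, 0.7, 0.2]
grip_width: -0.002
grip_force: 0.3
time_s: 14.5
eef_pos: [513.2, 54.9, 143.8]
ee_rot: [-0.0, -0.001, 1.0, 0.0]
force: [-0.5, -0.1, 0.0]
grip_width: -0.0
grip_force: 0.0
```

```bash
python3 -m handwheel '[[[2,0,-7,0,0,0,-1],[2,0,-5,0,0,0,-1],[0,0,0,0,0,0,-1]]]'; python3 -m handwheel '[[[0,0,-2,0,0,0,-1],[0,0,0,0,0,0,-1]]]';python3 -m handwheel '[[[0,0,-1.5,0,0,0,-1],[0,0,0,0,0,0,-1]]]'
```

```text
time_s: 14.88
eef_pos: [517.8, 54.8, 131.9]
ee_rot: [0.0, -0.001, 1.0, -0.0]
force: [-0.6, -0.4, 2.0]
grip_width: 0.006
grip_force: 0.0
time_s: 15.12
eef_pos: [517.9, 54.8, 131.2]
ee_rot: [0.001, -0.001, 1.0, -0.0]
force: [-2.7, -0.1, 11.0]
grip_width: -0.003
grip_force: 5.7
time_s: 15.38
eef_pos: [518.1, 54.8, 130.8]
ee_rot: [0.002, -0.001, 1.0, -0.0]
force: [-6.6, -0.4, 21.7]
grip_width: -0.0
grip_force: 11.1
```

Run:
```python
from h import *
from rig import *
c=capture("side")
cv2.imwrite("pics/m7.png",crop(c["image"],240,100,110,130,4.6))
```

```text
(no output)
```

View pics/m7.png

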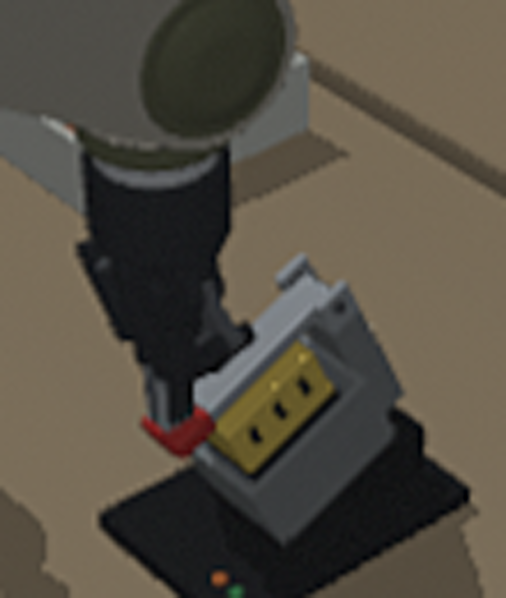

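The lever lies flat along the pack top, red end (178,430) pressed at its stop. Back off and check.

```bash
python3 -m handwheel '[[[0,0,5,0,0,0,-1],[0,0,30,0,0,0,-1],[-20,0,50,0,0,0,-1],[-30,0,50,0,0,0,-1],[-30,0,30,0,0,0,-1],[0,0,0,0,0,0,-1],[0,0,0,0,0,0,-1]]]'
python3 - <<'E'
from h import *
from rig import *
c=capture("side");s=sense();print(s["force"])
cv2.imwrite("pics/m8.png",crop(c["image"],190,130,110,130,4.6) if 0 else crop(c["image"],190,120,170,120,4.6))
E
```

```text
time_s: 16.3
eef_pos: [437.3, 54.8, 292.3]
ee_rot: [-0.001, -0.001, 1.0, 0.0]
force: [0.5, -0.1, -0.6]
grip_width: 0.0
grip_force: 0.0
[-0.29413697 -0.4361483  -0.46935667]
```

View pics/m8.png

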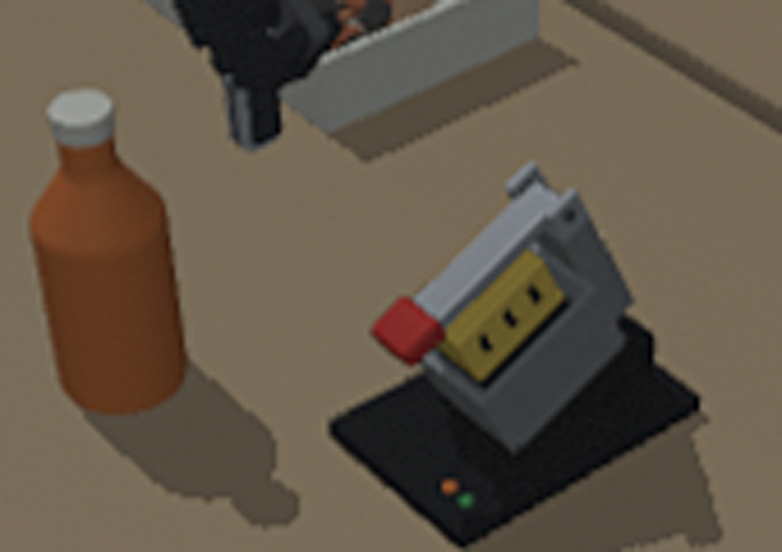

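The lever is shut across the pack (red end at (407,330)), the flask is untouched and the gripper is clear.

```bash
python3 -c "
from rig import *
print(finish_job())"
```

```text
the job is handed in; nothing more can be done
None
```

The pack is seated in the pocket with the lever shut over it, the flask, cup and phone were left untouched, and the job is handed in at about 16 s of the 72 s limit; no verdict came back.

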